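# Heft the fruit paste tins and hold up the fullest

## Robot

A 6-joint arm with a two-finger parallel gripper is mounted at the origin on the work surface. World frame = base frame: x ahead of the robot, y to its left, z up, the work surface at z = 0. Lengths are in m, angles in rad, forces in N, time in s.
With the tool pointing down it reaches from about 0.4 to 0.825 m from the base axis. Payload 7 kg.
Tool frame: the origin (TCP) lies on the centre line of the jaws, within the pads' length; the fingertips stand 22 mm ahead of it and the grasp point (between the pads) lies 3 mm ahead of it; z points along the fingers, y is the line along which they close (so a half turn about z gives the same grasp; the last joint's range is limited). The gripper opens to 88 mm and grips with 3 to 60 N. Pads are 19 mm wide; open, the fingers measure 130 mm over their backs; the gripper's body (78 mm by 193 mm) begins 47 mm behind the grasp point.
Start: joints at [1.468, 0.359, 0.012, 0, -1.224, -0.288], TCP at [0.257, 0.624, 0.249] pointing down, gripper open.
Joint ranges: [-3.07, 3.07], [-1.43, 2.12], [-1.02, 1.25], [-3.03, 1.67], [-3.05, -0], [-3.03, 3.03]. Speed limits (rad/s): [2.39, 2.39, 3.01, 3.14, 3.14, 3.14].

## Interface

Orientations are given as [roll, pitch, yaw] about the fixed x, y, z axes, in that order (R = Rz(yaw) Ry(pitch) Rx(roll)).
In Python, from station import monitor, viewer, order gives the robot as it stands. The module is installed in compiled form; this text tells all that it offers.
- The arm moves only by the tool servo_tool, never from a script. Its argument "targets" is a list of rows, each an object with "angular": the turn, a rotation vector about the tool's x, y, z in degrees, a list of three; "xyz": the shift along the tool's x, y, z in cm, a list of three; "claw": the finger opening in cm, from 0 to 8.76. A call has 1 to 20 rows; each row shifts and turns the commanded pose from where the row before left it, along the tool's axes as they then stand; what a row does not reach is not made up. A row lasts 1/10 s, in which the tool goes at most 50 mm and 8.59 degrees, less where a joint would pass 70% of its speed; a pose out of reach is approached as far as the arm can. A call is refused whole if a number of a shift passes 5 or a number of a turn 8.59, either way. A call with a gripper value outside its range is refused whole. The fingers move at their own pace and stop on an object; "force" is the grip in N (left out, the last holds). Time passes only in rows, so rows that do not move let the fingers close. It gives the time, the measured TCP pose, the force, the opening and the grip force at its end, in the units of the state.
- monitor.get_state(): the state, without advancing time (a new reading comes with each control period).
- viewer.grab_frame(name): name is "scene" or "top" or "wrist"; returns a dict with "color" (400x640x3 uint8, blue, green, red), "fovy" (degrees; the focal length in pixels is half the picture's height over the tangent of half this angle, whatever the lens; pixels are square), "cx", "cy" (the principal point, pixels), "R" (3x3) and "t" (3): a world point X has camera coordinates R X + t. Camera axes: x right, y down, z forward; pixel columns grow to the right and rows downward; lengths in m; the calibration is good to about 2 mm. A picture is of the moment at which its call begins. There is no depth.
- order.job_done(): hands the job in; it is judged then, once.
The state is a dict: "t": time; "q": joint angles; "qd": joint speeds; "joint_efforts": joint torques, N m; "eef_pos": TCP position; "ee_rot": TCP orientation; "force": force on the tool from outside, world axes, zero at the start; "moment": the same for the moment, N m; "width": finger opening in m; "gripper_force": force on a finger pad.
Only numpy, scipy, OpenCV 4.12 (cv2) and the standard library are available. Lean on these libraries where they do the work, as an engineer would, in place of code of your own. Each camera call takes 0.05 s, during which the arm holds its last target. There are 200 camera calls.

## Task

Find the heaviest of the three identical closed fruit paste tins on the tray by feel: working from the robot's left to its right, lift each one a good 5 cm straight up off the tray, and set it back down in its place, standing, without dropping it (only the last, if it is the heaviest, may stay in the hand). Then check the lid of the heaviest: with it in the air, tip it about 45 degrees to any side, stay there for half a second, and bring it level again. Finish while still holding it level in the gripper, over the tray and well over 10 cm clear of it, touching nothing else, with the other two tins standing in their places and everything else left where it was.

Things in the scene. Friction and masses are not known exactly. Their poses are not given: they have to be found in the camera images.
- tray: low wooden serving tray fixed to the shelf, 240 x 420 x 22 mm, walls and floor 6 mm thick. Origin: centre of its underside; x across its short side (away from the robot), y along its long side (to the robot's left), z up. The tins stand on its floor in a row along y: left place at y = +125 mm, middle 0, right -125 mm, x = 0, each within 10 mm
- tin_1_mid (a point): one of three identical closed plain metal tins of fruit paste, square, 60 x 60 x 120 mm (lid: the top 20 mm, 1 mm proud), standing, turned at most 9 degrees from the tray. The point: its centre, 60 mm above its foot, near its centre of mass; z to its lid, x and y square to its sides. The heaviest weighs 0.42 to 0.51 kg, the others 0.16 to 0.28. Which is heaviest changes each start and cannot be seen.
- tin_2_mid (a point): one of three identical closed plain metal tins of fruit paste, square, 60 x 60 x 120 mm (lid: the top 20 mm, 1 mm proud), standing, turned at most 9 degrees from the tray. The point: its centre, 60 mm above its foot, near its centre of mass; z to its lid, x and y square to its sides. The heaviest weighs 0.42 to 0.51 kg, the others 0.16 to 0.28. Which is heaviest changes each start and cannot be seen.
- tin_3_mid (a point): one of three identical closed plain metal tins of fruit paste, square, 60 x 60 x 120 mm (lid: the top 20 mm, 1 mm proud), standing, turned at most 9 degrees from the tray. The point: its centre, 60 mm above its foot, near its centre of mass; z to its lid, x and y square to its sides. The heaviest weighs 0.42 to 0.51 kg, the others 0.16 to 0.28. Which is heaviest changes each start and cannot be seen.
- spice_jar: bystander: glass spice jar with a black twist cap, 42 mm in diameter, 85 mm tall, standing on the tray on the robot's side of the row, between the left and middle places; origin at the centre of its foot, z up
- ramekin: bystander: white ceramic ramekin, 70 mm in diameter, 40 mm tall, standing on the tray on the far side of the row, between the middle and right places; origin at the centre of its foot, z up
- dulce_jar: bystander: amber dulce de leche glass jar, 76 mm in diameter, 105 mm tall, on the shelf beyond the tray; origin at the centre of its foot, z up
- funnel: bystander: white plastic funnel standing mouth down, 100 mm in diameter, 105 mm tall, on the shelf beyond the tray; origin at the centre of its foot, z up
- mug: bystander: white ceramic mug, 80 mm in diameter, 90 mm tall, on the shelf to the left of the tray; origin at the centre of its foot, z up. Also fixed on the shelf, over 0.27 m from the tray's centre: a grey crate (right, up to 200 mm tall) and a box with a tilt-out recycling tray (left, 212 mm tall)
- spoon: bystander: wooden spoon lying flat on the tray along its far wall, beyond the left and middle places, about 200 mm long; origin at its middle, x along it
There are look-alikes about, which are no part of the job. What is shaped like the part that bears tin_2_mid but red or yellow is not meant.

How it is judged:
By the outcome, as a careful person would: the job done as asked, in the order asked, and still so for the second after the job is handed in, while the arm keeps its last pose, push and grip.
It also fails if it takes over 64 s, if anything falls off the work surface, if the arm or the gripper's body presses on something with over 40 N, if the wrist force passes 120 N, or if a joint passes its speed limit or range.

## Working session

There is one attempt and no reset: what is moved stays moved. The work goes in short steps, Python scripts to look and compute and a tool call to move; the robot and the scene stay as the last step left them, time stands still between calls to the robot, and variables do not carry over. Pictures are saved under pics/ and viewed, at most 10 in all, crops included, and the job is handed in when it is done.

Besides the shell and the picture viewer there is one more tool, called as name(argument=value, ...) on one line, values as JSON. servo_tool: Moves the arm, as the interface text tells. Its arguments: {"type":"object","properties":{"targets":{"type":"array"},"force":{"type":"number"}},"required":["targets"]}

```bash
mkdir -p pics; python3 - <<'E'
from station import monitor, viewer
import cv2,pickle
s=monitor.get_state();print({k:s[k] for k in('t','eef_pos','ee_rot','force','width')})
d={}
for n in('scene','top','wrist'):
    f=viewer.grab_frame(n);d[n]=f;cv2.imwrite(f'pics/{n}0.png',f['color']);print(n,f['fovy'],f['cx'],f['cy'],f['R'],f['t'])
pickle.dump(d,open('f0.pkl','wb'))
E
```

```text
{'t': 0.0, 'eef_pos': array([0.25697689, 0.62369669, 0.24764047]), 'ee_rot': array([ 3.13996806e+00, -1.48710407e-04, -3.90892302e-01]), 'force': array([-0.19890169, -0.21591702,  0.49518868]), 'width': 0.08759453704518542}
scene 44.25855274581856 314.59126531064834 188.94368377120057 [[-0.26633265  0.96380165 -0.01238163]
 [ 0.79095441  0.21119133 -0.57427289]
 [-0.55087026 -0.16274093 -0.81857031]] [ 0.12138352 -0.39478313  1.67114657]
top 44.850149076950466 321.19001779997143 197.1746658818776 [[ 0.01864282 -0.99961944 -0.02033274]
 [-0.98234712 -0.01452715 -0.18650228]
 [ 0.18613593  0.02345074 -0.9822441 ]] [0.04305147 0.5461152  1.34515772]
wrist 66.01354688757576 316.2401860373325 201.37014236250533 [[-0.38128549 -0.92445605  0.00154506]
 [-0.89031583  0.36765358  0.26864208]
 [-0.24891584  0.10105374 -0.96323883]] [ 0.6752518  -0.03450354  0.38935462]
```

View pics/top0.png

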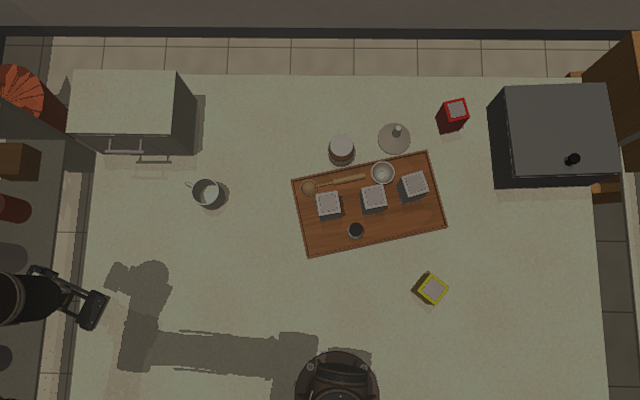

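View pics/scene0.png

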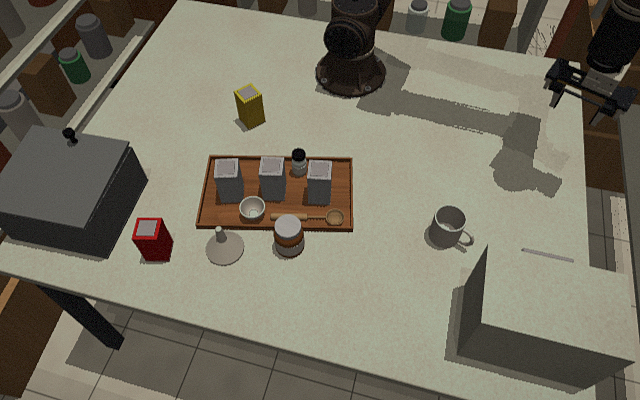

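Top view: candidates are plain grey tins with lids at (328,204), (374,197) and (414,185), all on the tray. The look-alikes are red at (455,110) and yellow at (432,289), both off the tray. I choose the three grey ones and will check them in a crop.

```bash
cat > h.py <<'E'
import numpy as np,cv2
def ray(f,uv,z):
    fl=200/np.tan(np.radians(f['fovy']/2))
    uv=np.atleast_2d(uv).astype(float)
    d=np.c_[(uv[:,0]-f['cx'])/fl,(uv[:,1]-f['cy'])/fl,np.ones(len(uv))]@f['R']
    c=-f['R'].T@f['t']
    return c+d*((z-c[2])/d[:,2])[:,None]
def proj(f,X):
    fl=200/np.tan(np.radians(f['fovy']/2)); p=np.atleast_2d(X)@f['R'].T+f['t']
    return p[:,:2]/p[:,2:]*fl+[f['cx'],f['cy']]
E
python3 - <<'E'
import pickle,cv2,numpy as np
from h import *
d=pickle.load(open('f0.pkl','rb'));f=d['top'];im=f['color']
c=im[140:270,280:460];cv2.imwrite('pics/c1.png',cv2.resize(c,None,fx=4.4,fy=4.4,interpolation=cv2.INTER_CUBIC))
hsv=cv2.cvtColor(im,cv2.COLOR_BGR2HSV)
for p in[(328,204),(374,197),(414,185),(328,215),(340,200)]:print(p,im[p[1],p[0]],hsv[p[1],p[0]])
# tray: brown mask
m=((hsv[...,1]>90)&(hsv[...,0]<20)).astype(np.uint8);m[:, :280]=0;m[:,460:]=0;m[:140]=0;m[265:]=0
m=cv2.morphologyEx(m,cv2.MORPH_CLOSE,np.ones((3,3)))
c=max(cv2.findContours(m,0,2)[0],key=cv2.contourArea)
q=ray(f,c[:,0],0.022);r=cv2.minAreaRect((q[:,:2]*1000).astype(np.float32));print('tray',r)
for n,k in(('top',f),('scene',d['scene'])):
  im=k['color'];g=cv2.cvtColor(im,cv2.COLOR_BGR2GRAY);s=cv2.cvtColor(im,cv2.COLOR_BGR2HSV)[...,1]
  for th in(110,125,140):
    m=((g>th)&(s<70)).astype(np.uint8)
    for c in cv2.findContours(m,1,2)[0]:
      a=cv2.contourArea(c)
      if 150<a<900:
        q=ray(k,c[:,0],.126);mm=cv2.moments(c);print(n,th,a,mm['m10']/mm['m00'],mm['m01']/mm['m00'],cv2.minAreaRect((q[:,:2]*1000).astype(np.float32)))
E
```

```text
(328, 204) [101 108 118] [ 12  37 118]
(374, 197) [100 107 116] [ 13  35 116]
(414, 185) [ 96 104 113] [ 14  38 113]
(328, 215) [39 44 47] [19 43 47]
(340, 200) [25 39 57] [ 13 143  57]
tray ((536.811767578125, -84.32452392578125), (239.15660095214844, 418.02471923828125), 13.57098388671875)
top 110 398.0 46.94472361809045 385.9606365159128 ((26.38246726989746, 744.004638671875), (61.41954803466797, 47.39284896850586), 0.18499556183815002)
top 110 626.0 49.96725239616613 341.88817891373805 ((139.44989013671875, 744.1976318359375), (46.779029846191406, 151.6880645751953), 89.34505462646484)
top 110 159.5 431.5078369905956 289.29362591431556 ((290.7858581542969, -245.87152099609375), (41.24311828613281, 39.38410949707031), 45.347084045410156)
top 110 874.0 429.49046529366893 288.6243325705568 ((290.979736328125, -237.85830688476562), (82.54322814941406, 79.38546752929688), 50.414939880371094)
top 110 691.5 63.36779946975174 254.33429742106532 ((359.191162109375, 743.8147583007812), (125.99633026123047, 47.36162567138672), 0.16811615228652954)
top 110 192.5 64.72640692640692 219.8935064
[... 8020 characters left out ...]
6, 369.2893981933594), (40.69296646118164, 87.29071044921875), 84.30006408691406)
scene 140 194.5 436.33247643530416 9.36675235646958 ((-241.1183624267578, 221.7685089111328), (87.75918579101562, 86.39772033691406), 85.83902740478516)
scene 140 311.0 554.8054662379421 8.658628081457662 ((-347.2410583496094, 620.5875854492188), (60.661415100097656, 130.7576446533203), 75.63716125488281)
scene 140 160.5 401.9356178608515 5.3260643821391485 ((-231.2058563232422, 127.09180450439453), (67.53247833251953, 70.15970611572266), 14.393070220947266)
scene 140 524.0 32.01685750636132 46.58078880407125 ((238.7129669189453, -990.606689453125), (444.69464111328125, 36.593719482421875), 0.06904128938913345)
```

View pics/c1.png

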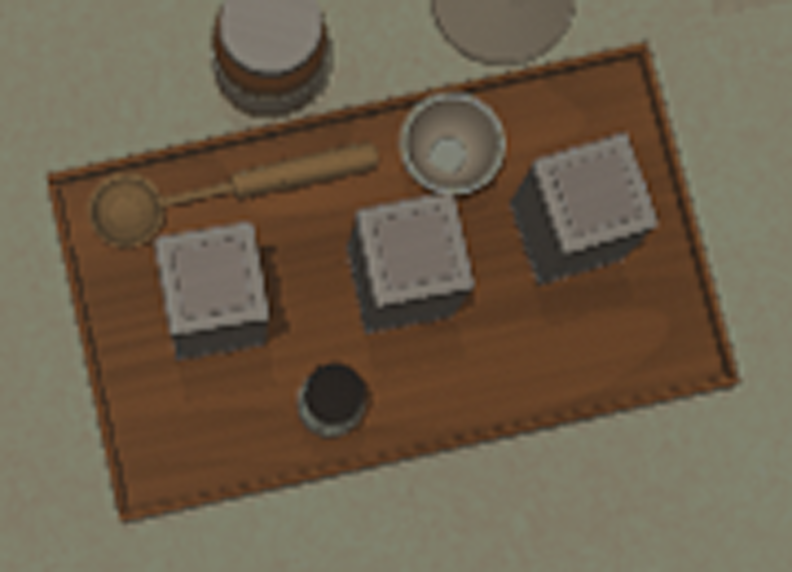

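```bash
cat >> h.py <<'E'
from scipy.spatial.transform import Rotation as Ro
def rows(p,yaw,n,tilt=(0,0),s=None):
    """constant row (turn deg, shift cm) taking measured pose to p,yaw(deg), tool down"""
    from station import monitor
    s=s or monitor.get_state()
    R0=Ro.from_euler('xyz',s['ee_rot']);R1=Ro.from_euler('xyz',[180,0,yaw],degrees=True)
    w=(R0.inv()*R1).as_rotvec();pr=R0.inv().apply(np.array(p)-s['eef_pos'])
    S=sum(Ro.from_rotvec(w*k/n).as_matrix() for k in range(n))
    print('n',n,'angular',np.degrees(w/n).round(3),'xyz',np.linalg.solve(S,pr).__mul__(100).round(3))
def st():
    from station import monitor
    s=monitor.get_state();print(round(s['t'],2),s['eef_pos'].round(4),np.degrees(s['ee_rot']).round(2),'F',s['force'].round(2),'w',round(s['width'],4),'g',s['gripper_force']);return s
E
python3 - <<'E'
from h import *
import pickle
rows([.517,.032,.25],-79.7,18)
d=pickle.load(open('f0.pkl','rb'))
print('jar',ray(d['top'],[356,230],.091),ray(d['scene'],[299,154],.091))
# middle lid: corners read in crop /4.4+(280,140)
for c in([[357,212],[452,195],[473,288],[378,306]],[[158,237],[250,224],[268,318],[174,333]],[[536,159],[628,136],[656,227],[566,252]]):
    q=ray(d['top'],np.array(c)/4.4+[280-.4,140-.4],.126)[:,:2]*1000
    e=(q[1]-q[0]+q[2]-q[3]);print(q.mean(0),np.degrees(np.arctan2(e[0],-e[1])),np.linalg.norm(np.diff(q,axis=0),axis=1))
E
```

```text
n 18 angular [ 3.000e-03 -2.000e-03  3.184e+00] xyz [ 3.584  1.084 -0.011]
jar [[ 0.44709368 -0.04657933  0.091     ]] [[ 0.45526765 -0.04346732  0.091     ]]
[535.4485729  -93.03922456] 11.454898963778101 [60.03337842 59.79634422 59.65065445]
[516.13929333  31.9027177 ] 9.551298265764379 [57.69021518 60.07071531 58.6009844 ]
[ 572.96703927 -205.4806841 ] 15.843026612084403 [59.41475083 59.86173762 58.09091689]
```

servo_tool(targets=[{"angular":[0,0,1.5],"xyz":[1.7,0.5,0],"claw":8.76},{"angular":[0,0,3.18],"xyz":[3.58,1.08,0],"claw":8.76},{"angular":[0,0,3.18],"xyz":[3.58,1.08,0],"claw":8.76},{"angular":[0,0,3.18],"xyz":[3.58,1.08,0],"claw":8.76},{"angular":[0,0,3.18],"xyz":[3.58,1.08,0],"claw":8.76},{"angular":[0,0,3.18],"xyz":[3.58,1.08,0],"claw":8.76},{"angular":[0,0,3.18],"xyz":[3.58,1.08,0],"claw":8.76},{"angular":[0,0,3.18],"xyz":[3.58,1.08,0],"claw":8.76},{"angular":[0,0,3.18],"xyz":[3.58,1.08,0],"claw":8.76},{"angular":[0,0,3.18],"xyz":[3.58,1.08,0],"claw":8.76},{"angular":[0,0,3.18],"xyz":[3.58,1.08,0],"claw":8.76},{"angular":[0,0,3.18],"xyz":[3.58,1.08,0],"claw":8.76},{"angular":[0,0,3.18],"xyz":[3.58,1.08,0],"claw":8.76},{"angular":[0,0,3.18],"xyz":[3.58,1.08,0],"claw":8.76},{"angular":[0,0,3.18],"xyz":[3.58,1.08,0],"claw":8.76},{"angular":[0,0,3.18],"xyz":[3.58,1.08,0],"claw":8.76},{"angular":[0,0,3.18],"xyz":[3.58,1.08,0],"claw":8.76},{"angular":[0,0,3.18],"xyz":[3.58,1.08,0],"claw":8.76},{"angular":[0,0,1.68],"xyz":[1.88,0.58,0],"claw":8.76},{"angular":[0,0,0],"xyz":[0,0,0],"claw":8.76}])

```text
t: 2.15
eef_pos: [0.5164, 0.0305, 0.2486]
ee_rot: [3.141, -0.0, -1.394]
force: [0.5, 1.0, -0.1]
width: 0.0873
gripper_force: 0.0
```

```bash
python3 - <<'E'
from h import *
from station import viewer
import pickle
s=st();rows([.517,.032,.25],-80,1)
f=viewer.grab_frame('wrist');pickle.dump(f,open('w1.pkl','wb'));im=f['color'];cv2.imwrite('pics/w1.png',im)
print(proj(f,[[.517,.032,.126],[.536,-.093,.126],[.574,-.206,.126]]))
E
```

```text
2.15 [0.5164 0.0305 0.2486] [ 1.7998e+02 -1.0000e-02 -7.9900e+01] F [ 0.49  0.95 -0.11] w 0.0873 g 0.0
n 1 angular [ 0.015 -0.006  0.103] xyz [-0.136 -0.084 -0.136]
[[ 315.18890832  201.86080021]
 [ 319.22684493   41.853226  ]
 [ 292.91139788 -155.69693041]]
```

View pics/w1.png

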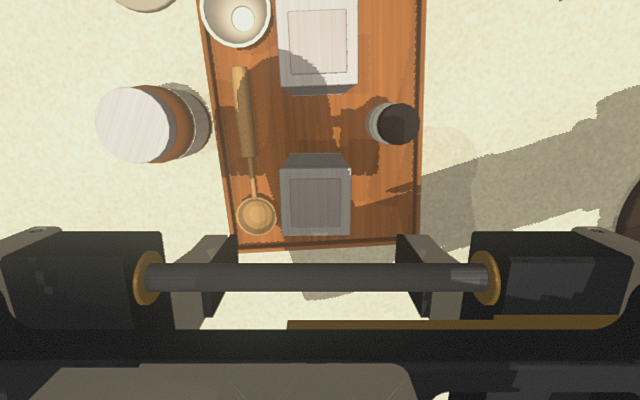

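The wrist view shows the left tin's lid centred at about (316,201), against a predicted (315,202). The middle lid is at about (318,42), as predicted. The jar is at (395,123), clear of the finger path.

servo_tool(targets=[{"angular":[0,0,0.1],"xyz":[-0.13,-0.08,1],"claw":8.76},{"angular":[0,0,0],"xyz":[0,0,2.5],"claw":8.76},{"angular":[0,0,0],"xyz":[0,0,3],"claw":8.76},{"angular":[0,0,0],"xyz":[0,0,3],"claw":8.76},{"angular":[0,0,0],"xyz":[0,0,2.5],"claw":8.76},{"angular":[0,0,0],"xyz":[0,0,2],"claw":8.76},{"angular":[0,0,0],"xyz":[0,0,1.5],"claw":8.76},{"angular":[0,0,0],"xyz":[0,0,0.4],"claw":8.76},{"angular":[0,0,0],"xyz":[0,0,0],"claw":8.76},{"angular":[0,0,0],"xyz":[0,0,0],"claw":8.76}])

```text
t: 3.2
eef_pos: [0.5181, 0.0353, 0.09]
ee_rot: [-3.141, 0.0, -1.391]
force: [-0.1, -0.5, -0.9]
width: 0.0879
gripper_force: 0.0
```

servo_tool(targets=[{"angular":[0,0,0],"xyz":[0.2,0,0],"claw":6.6},{"angular":[0,0,0],"xyz":[0,0,0],"claw":6.3},{"angular":[0,0,0],"xyz":[0,0,0],"claw":6.0},{"angular":[0,0,0],"xyz":[0,0,0],"claw":5.5},{"angular":[0,0,0],"xyz":[0,0,0],"claw":5.5},{"angular":[0,0,0],"xyz":[0,0,0],"claw":5.5}], force=35)

```text
t: 3.8
eef_pos: [0.5179, 0.0327, 0.0898]
ee_rot: [3.141, -0.0, -1.392]
force: [-1.8, -1.2, 4.0]
width: 0.06
gripper_force: 34.8
```

servo_tool(targets=[{"angular":[0,0,0],"xyz":[0,0,-0.3],"claw":5.5},{"angular":[0,0,0],"xyz":[0,0,-0.8],"claw":5.5},{"angular":[0,0,0],"xyz":[0,0,-1.3],"claw":5.5},{"angular":[0,0,0],"xyz":[0,0,-1.5],"claw":5.5},{"angular":[0,0,0],"xyz":[0,0,-1.5],"claw":5.5},{"angular":[0,0,0],"xyz":[0,0,-1],"claw":5.5},{"angular":[0,0,0],"xyz":[0,0,-0.6],"claw":5.5},{"angular":[0,0,0],"xyz":[0,0,0],"claw":5.5},{"angular":[0,0,0],"xyz":[0,0,0],"claw":5.5},{"angular":[0,0,0],"xyz":[0,0,0],"claw":5.5},{"angular":[0,0,0],"xyz":[0,0,0],"claw":5.5},{"angular":[0,0,0],"xyz":[0,0,0],"claw":5.5}])

```text
t: 5.0
eef_pos: [0.5179, 0.0328, 0.1591]
ee_rot: [3.141, -0.0, -1.392]
force: [0.4, -0.4, -1.7]
width: 0.0602
gripper_force: 34.8
```

```bash
python3 - <<'E'
from h import *
from station import viewer
for i in range(5):
    s=st();print(s['joint_efforts'].round(2),s['moment'].round(2))
    viewer.grab_frame('scene')
E
```

```text
5.0 [0.5179 0.0328 0.1591] [ 1.7995e+02 -1.0000e-02 -7.9730e+01] F [ 0.43 -0.38 -1.68] w 0.0602 g 34.815434217453
[-0.000e+00 -4.115e+01  2.589e+01  6.330e+00  1.000e-02  0.000e+00] [ 0.13  0.02 -0.03]
5.05 [0.518  0.0328 0.1592] [ 1.7997e+02 -1.0000e-02 -7.9730e+01] F [-0.56  0.09 -3.12] w 0.0602 g 34.81550216674805
[-0.000e+00 -4.111e+01  2.589e+01  6.330e+00  1.000e-02  0.000e+00] [ 0.08 -0.06  0.05]
5.1 [0.518  0.0328 0.1593] [ 1.7997e+02 -1.0000e-02 -7.9730e+01] F [ 0.4  -0.18 -2.16] w 0.0597 g 34.81533765792847
[-0.000e+00 -4.109e+01  2.590e+01  6.330e+00  1.000e-02  0.000e+00] [ 0.08 -0.04 -0.02]
5.15 [0.518  0.0328 0.1594] [179.98  -0.   -79.73] F [-0.78  0.59 -2.05] w 0.0602 g 34.815452098846436
[-0.000e+00 -4.107e+01  2.590e+01  6.330e+00  1.000e-02  0.000e+00] [ 0.08 -0.03 -0.03]
5.2 [0.518  0.0328 0.1594] [179.98  -0.   -79.73] F [-0.1   0.21 -2.61] w 0.0599 g 34.815554022789
[-0.000e+00 -4.106e+01  2.591e+01  6.330e+00  1.000e-02  0.000e+00] [ 0.06 -0.07 -0.05]
```

servo_tool(targets=[{"angular":[0,0,0],"xyz":[0,0,0.6],"claw":5.5},{"angular":[0,0,0],"xyz":[0,0,1.4],"claw":5.5},{"angular":[0,0,0],"xyz":[0,0,1.5],"claw":5.5},{"angular":[0,0,0],"xyz":[0,0,1.3],"claw":5.5},{"angular":[0,0,0],"xyz":[0,0,0.9],"claw":5.5},{"angular":[0,0,0],"xyz":[0,0,0.5],"claw":5.5},{"angular":[0,0,0],"xyz":[0,0,0.3],"claw":5.5},{"angular":[0,0,0],"xyz":[0,0,0.2],"claw":5.5},{"angular":[0,0,0],"xyz":[0,0,0.15],"claw":5.5},{"angular":[0,0,0],"xyz":[0,0,0.1],"claw":5.5},{"angular":[0,0,0],"xyz":[0,0,0],"claw":5.5},{"angular":[0,0,0],"xyz":[0,0,0],"claw":5.5}])

```text
t: 6.45
eef_pos: [0.5182, 0.0329, 0.0903]
ee_rot: [-3.141, 0.0, -1.391]
force: [-0.1, -0.1, -1.9]
width: 0.06
gripper_force: 34.8
```

servo_tool(targets=[{"angular":[0,0,0],"xyz":[0,0,0.05],"claw":5.5},{"angular":[0,0,0],"xyz":[0,0,0.05],"claw":5.5},{"angular":[0,0,0],"xyz":[0,0,0],"claw":5.5},{"angular":[0,0,0],"xyz":[0,0,0],"claw":5.5}])

```text
t: 6.85
eef_pos: [0.5182, 0.0328, 0.0898]
ee_rot: [-3.141, -0.0, -1.391]
force: [-2.4, -0.4, 5.7]
width: 0.0598
gripper_force: 34.8
```

servo_tool(targets=[{"angular":[0,0,0],"xyz":[0,0,0],"claw":6.3},{"angular":[0,0,0],"xyz":[0,0,0],"claw":7.2},{"angular":[0,0,0],"xyz":[0,0,0],"claw":8.2},{"angular":[0,0,0],"xyz":[0,0,0],"claw":8.76},{"angular":[0,0,0],"xyz":[0,0,0],"claw":8.76},{"angular":[0,0,0],"xyz":[0,0,0],"claw":8.76}])

```text
t: 7.45
eef_pos: [0.5181, 0.0328, 0.089]
ee_rot: [3.141, -0.0, -1.392]
force: [-0.7, 0.4, 0.4]
width: 0.0874
gripper_force: 0.0
```

servo_tool(targets=[{"angular":[0,0,0],"xyz":[0,0,-0.5],"claw":8.76},{"angular":[0,0,0],"xyz":[0,0,-1.5],"claw":8.76},{"angular":[0,0,0],"xyz":[0,0,-2.5],"claw":8.76},{"angular":[0,0,0],"xyz":[0,0,-3],"claw":8.76},{"angular":[0,0,0],"xyz":[0,0,-3],"claw":8.76},{"angular":[0,0,0],"xyz":[0,0,-1.5],"claw":8.76},{"angular":[0,0,0],"xyz":[0,0,0],"claw":8.76}])

```text
t: 8.15
eef_pos: [0.5194, 0.0332, 0.212]
ee_rot: [-3.137, 0.001, -1.391]
force: [0.5, -0.2, -0.7]
width: 0.0877
gripper_force: 0.0
```

```bash
python3 - <<'E'
from h import *
st();rows([.5365,-.093,.21],-78.7,6)
E
```

```text
8.15 [0.5194 0.0332 0.212 ] [-1.7971e+02  4.0000e-02 -7.9710e+01] F [ 0.46 -0.17 -0.74] w 0.0877 g 0.0
n 6 angular [-0.048  0.006 -0.169] xyz [2.12  0.11  0.033]
```

servo_tool(targets=[{"angular":[0,0,1.0],"xyz":[1,0,0],"claw":8.76},{"angular":[0,0,-2.0],"xyz":[2.5,0.2,0],"claw":8.76},{"angular":[0,0,0],"xyz":[3,0.2,0],"claw":8.76},{"angular":[0,0,0],"xyz":[3,0.1,0],"claw":8.76},{"angular":[0,0,0],"xyz":[2.2,0,0],"claw":8.76},{"angular":[0,0,0],"xyz":[1,0,0],"claw":8.76},{"angular":[0,0,0],"xyz":[0,0,0],"claw":8.76},{"angular":[0,0,0],"xyz":[0,0,0],"claw":8.76},{"angular":[0,0,0],"xyz":[0,0,0],"claw":8.76}])

```text
t: 9.05
eef_pos: [0.5367, -0.0923, 0.2088]
ee_rot: [3.141, 0.0, -1.374]
force: [0.1, 0.5, -0.2]
width: 0.0879
gripper_force: 0.0
```

```bash
python3 - <<'E'
from h import *
from station import viewer
import pickle
st();rows([.5365,-.093,.09],-78.7,1)
f=viewer.grab_frame('wrist');t=viewer.grab_frame('top')
a=f['color'];b=cv2.resize(t['color'][140:270,280:460],None,fx=2,fy=2)
cv2.imwrite('pics/w2.png',a)
ps=[[sx*.03,sy*.03] for sx,sy in((1,1),(1,-1),(-1,-1),(-1,1))]
c,s=np.cos(np.radians(11.3)),np.sin(np.radians(11.3))
print(proj(f,[[.5365+c*x-s*y,-.093+s*x+c*y,.126] for x,y in ps]).round(1))
E
```

```text
9.05 [ 0.5367 -0.0923  0.2088] [ 1.7997e+02  1.0000e-02 -7.8710e+01] F [ 0.05  0.48 -0.21] w 0.0879 g 0.0
n 1 angular [ 0.031  0.01  -0.009] xyz [ 0.069  0.027 11.876]
[[277.7 250.8]
 [274.9 173.9]
 [358.4 173.9]
 [355.6 250.7]]
```

View pics/w2.png

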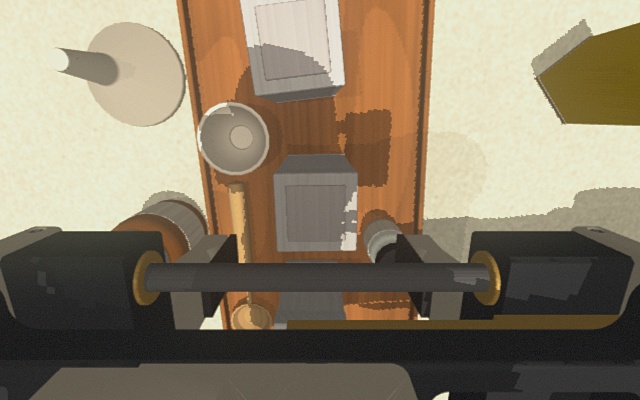

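The middle lid corners at (275,174)–(357,250) match the prediction, and the jar at (380,240) is off to the side. I'm descending.

servo_tool(targets=[{"angular":[0,0,0],"xyz":[0.07,0,1],"claw":8.76},{"angular":[0,0,0],"xyz":[0,0,2.2],"claw":8.76},{"angular":[0,0,0],"xyz":[0,0,2.8],"claw":8.76},{"angular":[0,0,0],"xyz":[0,0,2.5],"claw":8.76},{"angular":[0,0,0],"xyz":[0,0,1.8],"claw":8.76},{"angular":[0,0,0],"xyz":[0,0,1.2],"claw":8.76},{"angular":[0,0,0],"xyz":[0,0,0.4],"claw":8.76},{"angular":[0,0,0],"xyz":[0,0,0],"claw":8.76}])

```text
t: 9.95
eef_pos: [0.537, -0.0934, 0.0898]
ee_rot: [3.141, -0.0, -1.374]
force: [0.2, 0.7, -0.4]
width: 0.0876
gripper_force: 0.0
```

servo_tool(targets=[{"angular":[0,0,0],"xyz":[0,0,0],"claw":6.6},{"angular":[0,0,0],"xyz":[0,0,0],"claw":6.3},{"angular":[0,0,0],"xyz":[0,0,0],"claw":6.0},{"angular":[0,0,0],"xyz":[0,0,0],"claw":5.5},{"angular":[0,0,0],"xyz":[0,0,0],"claw":5.5},{"angular":[0,0,0],"xyz":[0,0,0],"claw":5.5}], force=35)

```text
t: 10.55
eef_pos: [0.5374, -0.0935, 0.0905]
ee_rot: [-3.141, -0.0, -1.374]
force: [0.4, 1.3, 4.3]
width: 0.0599
gripper_force: 34.9
```

servo_tool(targets=[{"angular":[0,0,0],"xyz":[0,0,-0.3],"claw":5.5},{"angular":[0,0,0],"xyz":[0,0,-0.8],"claw":5.5},{"angular":[0,0,0],"xyz":[0,0,-1.3],"claw":5.5},{"angular":[0,0,0],"xyz":[0,0,-1.5],"claw":5.5},{"angular":[0,0,0],"xyz":[0,0,-1.5],"claw":5.5},{"angular":[0,0,0],"xyz":[0,0,-1],"claw":5.5},{"angular":[0,0,0],"xyz":[0,0,-0.6],"claw":5.5},{"angular":[0,0,0],"xyz":[0,0,0],"claw":5.5},{"angular":[0,0,0],"xyz":[0,0,0],"claw":5.5},{"angular":[0,0,0],"xyz":[0,0,0],"claw":5.5},{"angular":[0,0,0],"xyz":[0,0,0],"claw":5.5},{"angular":[0,0,0],"xyz":[0,0,0],"claw":5.5}])

```text
t: 11.75
eef_pos: [0.5369, -0.0935, 0.1596]
ee_rot: [3.141, 0.0, -1.374]
force: [0.1, 0.1, -5.2]
width: 0.0598
gripper_force: 34.9
```

```bash
python3 - <<'E'
from h import *
from station import viewer
for i in range(5):
    s=st();print(s['joint_efforts'].round(2),s['moment'].round(2))
    viewer.grab_frame('scene')
E
```

```text
11.75 [ 0.5369 -0.0935  0.1596] [179.95   0.   -78.73] F [ 0.1   0.07 -5.17] w 0.0598 g 34.87895965576172
[-0.000e+00 -4.607e+01  2.713e+01  6.780e+00  3.000e-02  0.000e+00] [ 0.1  -0.06  0.04]
11.8 [ 0.5369 -0.0935  0.1597] [179.96   0.   -78.73] F [-0.    0.   -5.12] w 0.0599 g 34.8788720369339
[-0.000e+00 -4.603e+01  2.714e+01  6.780e+00  3.000e-02  0.000e+00] [0.01 0.04 0.01]
11.85 [ 0.537  -0.0935  0.1598] [179.97   0.   -78.73] F [-0.43 -0.32 -4.75] w 0.06 g 34.878836274147034
[-0.000e+00 -4.601e+01  2.715e+01  6.790e+00  3.000e-02  0.000e+00] [ 0.05 -0.03  0.04]
11.9 [ 0.537  -0.0935  0.1599] [179.98  -0.   -78.73] F [ 0.5   0.02 -4.23] w 0.0601 g 34.87894892692566
[-0.000e+00 -4.599e+01  2.716e+01  6.790e+00  3.000e-02  0.000e+00] [ 0.11 -0.06  0.01]
11.95 [ 0.537  -0.0935  0.16  ] [179.99   0.   -78.73] F [-0.1   0.37 -4.15] w 0.0601 g 34.878936409950256
[ 0.000e+00 -4.599e+01  2.717e+01  6.790e+00  4.000e-02  0.000e+00] [ 0.07 -0.05  0.01]
```

The middle tin reads about 4.7 N against 2.3 N for the left, so it's probably the heaviest. I'm setting it back down.

servo_tool(targets=[{"angular":[0,0,0],"xyz":[0,0,0.6],"claw":5.5},{"angular":[0,0,0],"xyz":[0,0,1.4],"claw":5.5},{"angular":[0,0,0],"xyz":[0,0,1.5],"claw":5.5},{"angular":[0,0,0],"xyz":[0,0,1.3],"claw":5.5},{"angular":[0,0,0],"xyz":[0,0,0.9],"claw":5.5},{"angular":[0,0,0],"xyz":[0,0,0.5],"claw":5.5},{"angular":[0,0,0],"xyz":[0,0,0.3],"claw":5.5},{"angular":[0,0,0],"xyz":[0,0,0.2],"claw":5.5},{"angular":[0,0,0],"xyz":[0,0,0.15],"claw":5.5},{"angular":[0,0,0],"xyz":[0,0,0.1],"claw":5.5},{"angular":[0,0,0],"xyz":[0,0,0],"claw":5.5},{"angular":[0,0,0],"xyz":[0,0,0],"claw":5.5}])

```text
t: 13.2
eef_pos: [0.5372, -0.0935, 0.0908]
ee_rot: [-3.141, -0.0, -1.374]
force: [0.3, -0.4, -4.8]
width: 0.0597
gripper_force: 34.9
```

servo_tool(targets=[{"angular":[0,0,0],"xyz":[0,0,0.05],"claw":5.5},{"angular":[0,0,0],"xyz":[0,0,0.03],"claw":5.5},{"angular":[0,0,0],"xyz":[0,0,0],"claw":5.5},{"angular":[0,0,0],"xyz":[0,0,0],"claw":5.5}])

```text
t: 13.6
eef_pos: [0.5373, -0.0935, 0.0905]
ee_rot: [-3.141, -0.0, -1.374]
force: [-2.4, 1.7, 5.2]
width: 0.0599
gripper_force: 34.9
```

servo_tool(targets=[{"angular":[0,0,0],"xyz":[0,0,0],"claw":6.3},{"angular":[0,0,0],"xyz":[0,0,0],"claw":7.2},{"angular":[0,0,0],"xyz":[0,0,0],"claw":8.2},{"angular":[0,0,0],"xyz":[0,0,0],"claw":8.76},{"angular":[0,0,0],"xyz":[0,0,0],"claw":8.76},{"angular":[0,0,0],"xyz":[0,0,0],"claw":8.76}])

```text
t: 14.2
eef_pos: [0.5371, -0.0935, 0.0897]
ee_rot: [3.142, -0.0, -1.374]
force: [0.3, -0.4, -0.6]
width: 0.0871
gripper_force: 0.0
```

servo_tool(targets=[{"angular":[0,0,0],"xyz":[0,0,-0.5],"claw":8.76},{"angular":[0,0,0],"xyz":[0,0,-1.5],"claw":8.76},{"angular":[0,0,0],"xyz":[0,0,-2.5],"claw":8.76},{"angular":[0,0,0],"xyz":[0,0,-3],"claw":8.76},{"angular":[0,0,0],"xyz":[0,0,-3],"claw":8.76},{"angular":[0,0,0],"xyz":[0,0,-1.5],"claw":8.76},{"angular":[0,0,0],"xyz":[0,0,0],"claw":8.76},{"angular":[0,0,0],"xyz":[0,0,0],"claw":8.76}])

```text
t: 15.0
eef_pos: [0.5369, -0.0934, 0.21]
ee_rot: [-3.141, 0.0, -1.374]
force: [0.0, 0.0, 0.8]
width: 0.0881
gripper_force: 0.0
```

```bash
python3 - <<'E'
from h import *
st();rows([.574,-.206,.21],-73,6)
E
```

```text
15.0 [ 0.5369 -0.0934  0.21  ] [-1.7996e+02  2.0000e-02 -7.8740e+01] F [0.04 0.   0.78] w 0.0881 g 0.0
n 6 angular [-0.007  0.002 -0.956] xyz [ 1.97e+00 -1.57e-01 -1.00e-03]
```

servo_tool(targets=[{"angular":[0,0,-0.5],"xyz":[1,-0.08,0],"claw":8.76},{"angular":[0,0,-1],"xyz":[2,-0.16,0],"claw":8.76},{"angular":[0,0,-1.4],"xyz":[2.9,-0.23,0],"claw":8.76},{"angular":[0,0,-1.4],"xyz":[2.9,-0.23,0],"claw":8.76},{"angular":[0,0,-1],"xyz":[2,-0.16,0],"claw":8.76},{"angular":[0,0,-0.45],"xyz":[1,-0.08,0],"claw":8.76},{"angular":[0,0,0],"xyz":[0,0,0],"claw":8.76},{"angular":[0,0,0],"xyz":[0,0,0],"claw":8.76},{"angular":[0,0,0],"xyz":[0,0,0],"claw":8.76}])

```text
t: 15.9
eef_pos: [0.5737, -0.2053, 0.2096]
ee_rot: [3.141, 0.0, -1.273]
force: [-0.1, -0.0, 0.0]
width: 0.0876
gripper_force: 0.0
```

```bash
python3 - <<'E'
from h import *
from station import viewer
st();rows([.574,-.206,.09],-72.5,1)
f=viewer.grab_frame('wrist')
cv2.imwrite('pics/w3.png',f['color'])
ps=[[sx*.031,sy*.031] for sx,sy in((1,1),(1,-1),(-1,-1),(-1,1))]
for y in(16,18.5):
  c,s=np.cos(np.radians(y)),np.sin(np.radians(y))
  print(proj(f,[[.574+c*x-s*y,-.206+s*x+c*y,.126] for x,y in ps]).round(1).tolist())
E
```

```text
15.9 [ 0.5737 -0.2053  0.2096] [ 1.7998e+02  1.0000e-02 -7.2960e+01] F [-0.09 -0.03  0.02] w 0.0876 g 0.0
n 1 angular [ 0.016  0.014 -0.459] xyz [ 0.076 -0.013 11.961]
[[275.4, 250.8], [273.9, 171.4], [360.0, 172.9], [355.5, 252.0]]
[[277.2, 252.4], [272.1, 173.3], [358.2, 171.1], [357.3, 250.4]]
```

View pics/w3.png

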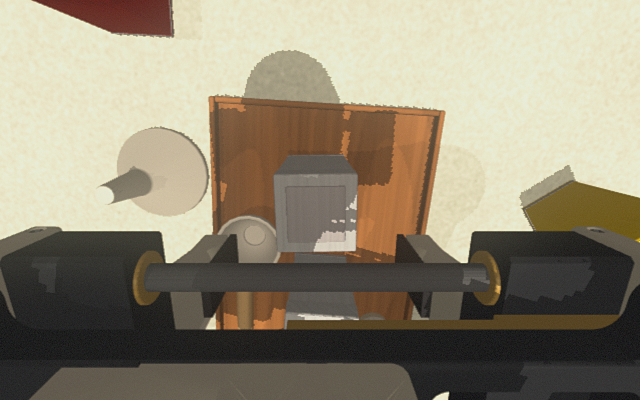

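The right lid at (274,174)–(357,251) is centred and square to the tool. The ramekin at (250,240) is below fingertip height. I'm descending.

servo_tool(targets=[{"angular":[0,0,0],"xyz":[0.07,0,1],"claw":8.76},{"angular":[0,0,0],"xyz":[0,0,2.2],"claw":8.76},{"angular":[0,0,0],"xyz":[0,0,2.8],"claw":8.76},{"angular":[0,0,0],"xyz":[0,0,2.5],"claw":8.76},{"angular":[0,0,0],"xyz":[0,0,1.8],"claw":8.76},{"angular":[0,0,0],"xyz":[0,0,1.2],"claw":8.76},{"angular":[0,0,0],"xyz":[0,0,0.45],"claw":8.76},{"angular":[0,0,0],"xyz":[0,0,0],"claw":8.76}])

```text
t: 16.75
eef_pos: [0.574, -0.2064, 0.0899]
ee_rot: [3.141, 0.0, -1.273]
force: [-1.2, -0.7, -0.6]
width: 0.0878
gripper_force: 0.0
```

servo_tool(targets=[{"angular":[0,0,0],"xyz":[0,0,0],"claw":6.6},{"angular":[0,0,0],"xyz":[0,0,0],"claw":6.3},{"angular":[0,0,0],"xyz":[0,0,0],"claw":6.0},{"angular":[0,0,0],"xyz":[0,0,0],"claw":5.5},{"angular":[0,0,0],"xyz":[0,0,0],"claw":5.5},{"angular":[0,0,0],"xyz":[0,0,0],"claw":5.5}], force=35)

```text
t: 17.35
eef_pos: [0.5745, -0.2067, 0.0908]
ee_rot: [-3.141, -0.0, -1.274]
force: [-0.9, 1.4, 3.9]
width: 0.0599
gripper_force: 34.9
```

servo_tool(targets=[{"angular":[0,0,0],"xyz":[0,0,-0.3],"claw":5.5},{"angular":[0,0,0],"xyz":[0,0,-0.8],"claw":5.5},{"angular":[0,0,0],"xyz":[0,0,-1.3],"claw":5.5},{"angular":[0,0,0],"xyz":[0,0,-1.5],"claw":5.5},{"angular":[0,0,0],"xyz":[0,0,-1.5],"claw":5.5},{"angular":[0,0,0],"xyz":[0,0,-1],"claw":5.5},{"angular":[0,0,0],"xyz":[0,0,-0.6],"claw":5.5},{"angular":[0,0,0],"xyz":[0,0,0],"claw":5.5},{"angular":[0,0,0],"xyz":[0,0,0],"claw":5.5},{"angular":[0,0,0],"xyz":[0,0,0],"claw":5.5},{"angular":[0,0,0],"xyz":[0,0,0],"claw":5.5},{"angular":[0,0,0],"xyz":[0,0,0],"claw":5.5}])

```text
t: 18.55
eef_pos: [0.574, -0.2066, 0.1597]
ee_rot: [3.141, 0.0, -1.274]
force: [-0.4, 0.5, -1.5]
width: 0.0599
gripper_force: 34.9
```

```bash
python3 - <<'E'
from h import *
from station import viewer
for i in range(5):
    s=st()
    viewer.grab_frame('scene')
E
```

```text
18.55 [ 0.574  -0.2066  0.1597] [ 1.7995e+02  2.0000e-02 -7.2980e+01] F [-0.41  0.47 -1.46] w 0.0599 g 34.8945415019989
18.6 [ 0.574  -0.2066  0.1599] [ 1.7997e+02  1.0000e-02 -7.2980e+01] F [ 0.73 -0.   -2.08] w 0.0597 g 34.89443063735962
18.65 [ 0.5741 -0.2066  0.16  ] [ 1.7997e+02  1.0000e-02 -7.2980e+01] F [-0.5   0.09 -2.25] w 0.0601 g 34.894269704818726
18.7 [ 0.5741 -0.2066  0.16  ] [ 1.7998e+02  1.0000e-02 -7.2980e+01] F [ 0.14  0.85 -2.18] w 0.06 g 34.894423484802246
18.75 [ 0.5741 -0.2066  0.1601] [179.99   0.   -72.98] F [-0.04  0.01 -1.61] w 0.0601 g 34.89425539970398
```

The right tin is light at about 1.9 N, so the middle is the heaviest. I'm setting the right one back.

servo_tool(targets=[{"angular":[0,0,0],"xyz":[0,0,0.6],"claw":5.5},{"angular":[0,0,0],"xyz":[0,0,1.4],"claw":5.5},{"angular":[0,0,0],"xyz":[0,0,1.5],"claw":5.5},{"angular":[0,0,0],"xyz":[0,0,1.3],"claw":5.5},{"angular":[0,0,0],"xyz":[0,0,0.9],"claw":5.5},{"angular":[0,0,0],"xyz":[0,0,0.5],"claw":5.5},{"angular":[0,0,0],"xyz":[0,0,0.3],"claw":5.5},{"angular":[0,0,0],"xyz":[0,0,0.2],"claw":5.5},{"angular":[0,0,0],"xyz":[0,0,0.15],"claw":5.5},{"angular":[0,0,0],"xyz":[0,0,0.1],"claw":5.5},{"angular":[0,0,0],"xyz":[0,0,0],"claw":5.5},{"angular":[0,0,0],"xyz":[0,0,0],"claw":5.5}])

```text
t: 20.0
eef_pos: [0.5743, -0.2066, 0.091]
ee_rot: [-3.141, -0.0, -1.274]
force: [0.2, -1.3, -2.3]
width: 0.0599
gripper_force: 34.9
```

servo_tool(targets=[{"angular":[0,0,0],"xyz":[0,0,0.05],"claw":5.5},{"angular":[0,0,0],"xyz":[0,0,0.03],"claw":5.5},{"angular":[0,0,0],"xyz":[0,0,0],"claw":5.5},{"angular":[0,0,0],"xyz":[0,0,0],"claw":5.5}])

```text
t: 20.4
eef_pos: [0.5744, -0.2066, 0.0907]
ee_rot: [-3.141, -0.0, -1.274]
force: [-1.6, 1.5, 5.4]
width: 0.0597
gripper_force: 34.9
```

servo_tool(targets=[{"angular":[0,0,0],"xyz":[0,0,0],"claw":6.3},{"angular":[0,0,0],"xyz":[0,0,0],"claw":7.2},{"angular":[0,0,0],"xyz":[0,0,0],"claw":8.2},{"angular":[0,0,0],"xyz":[0,0,0],"claw":8.76},{"angular":[0,0,0],"xyz":[0,0,0],"claw":8.76},{"angular":[0,0,0],"xyz":[0,0,0],"claw":8.76}])

```text
t: 21.0
eef_pos: [0.5742, -0.2066, 0.0899]
ee_rot: [3.142, 0.0, -1.274]
force: [-0.5, -0.4, 0.1]
width: 0.0872
gripper_force: 0.0
```

servo_tool(targets=[{"angular":[0,0,0],"xyz":[0,0,-0.5],"claw":8.76},{"angular":[0,0,0],"xyz":[0,0,-1.5],"claw":8.76},{"angular":[0,0,0],"xyz":[0,0,-2.5],"claw":8.76},{"angular":[0,0,0],"xyz":[0,0,-3],"claw":8.76},{"angular":[0,0,0],"xyz":[0,0,-3],"claw":8.76},{"angular":[0,0,0],"xyz":[0,0,-1.5],"claw":8.76},{"angular":[0,0,0],"xyz":[0,0,0],"claw":8.76},{"angular":[0,0,0],"xyz":[0,0,0],"claw":8.76}])

```text
t: 21.8
eef_pos: [0.574, -0.2065, 0.2102]
ee_rot: [-3.141, 0.0, -1.274]
force: [0.2, -0.0, 0.2]
width: 0.0878
gripper_force: 0.0
```

```bash
python3 - <<'E'
from h import *
st();rows([.5372,-.0935,.21],-78.74,6)
E
```

```text
21.8 [ 0.574  -0.2065  0.2102] [-179.96    0.    -72.99] F [ 0.18 -0.    0.23] w 0.0878 g 0.0
n 6 angular [-0.007  0.001  0.958] xyz [-1.978  0.119  0.004]
```

servo_tool(targets=[{"angular":[0,0,0.5],"xyz":[-1,0.06,0],"claw":8.76},{"angular":[0,0,1],"xyz":[-2,0.12,0],"claw":8.76},{"angular":[0,0,1.4],"xyz":[-2.9,0.17,0],"claw":8.76},{"angular":[0,0,1.4],"xyz":[-2.9,0.17,0],"claw":8.76},{"angular":[0,0,1],"xyz":[-2,0.12,0],"claw":8.76},{"angular":[0,0,0.45],"xyz":[-1.07,0.07,0],"claw":8.76},{"angular":[0,0,0],"xyz":[0,0,0],"claw":8.76},{"angular":[0,0,0],"xyz":[0,0,0],"claw":8.76},{"angular":[0,0,0],"xyz":[0,0,0],"claw":8.76}])

```text
t: 22.7
eef_pos: [0.5373, -0.0941, 0.2096]
ee_rot: [3.141, -0.0, -1.374]
force: [0.4, -0.0, -0.7]
width: 0.0876
gripper_force: 0.0
```

```bash
python3 - <<'E'
from h import *
from station import viewer
st();rows([.5372,-.0935,.09],-78.74,1)
f=viewer.grab_frame('scene')
cv2.imwrite('pics/s4.png',f['color'])
E
```

```text
22.7 [ 0.5373 -0.0941  0.2096] [179.97  -0.   -78.75] F [ 0.36 -0.04 -0.66] w 0.0876 g 0.0
n 1 angular [ 0.034 -0.005 -0.009] xyz [-6.0000e-02 -5.0000e-03  1.1964e+01]
```

View pics/s4.png

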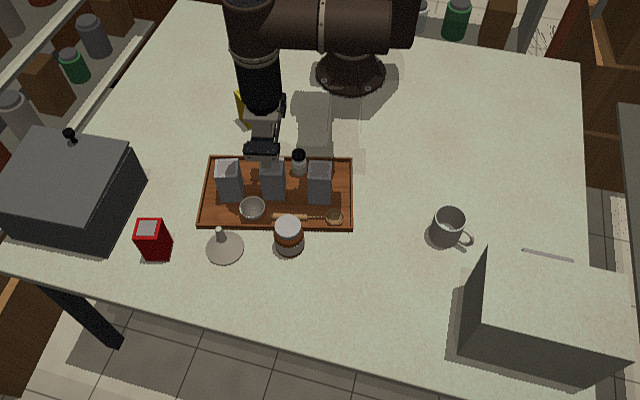

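The scene view shows all three tins standing in place at (228,180), (272,180) and (320,180), and nothing else has moved. I'm grasping the middle tin more firmly and lifting it high.

servo_tool(targets=[{"angular":[0,0,0],"xyz":[0,0,1],"claw":8.76},{"angular":[0,0,0],"xyz":[0,0,2.2],"claw":8.76},{"angular":[0,0,0],"xyz":[0,0,2.8],"claw":8.76},{"angular":[0,0,0],"xyz":[0,0,2.5],"claw":8.76},{"angular":[0,0,0],"xyz":[0,0,1.8],"claw":8.76},{"angular":[0,0,0],"xyz":[0,0,1.2],"claw":8.76},{"angular":[0,0,0],"xyz":[0,0,0.45],"claw":8.76},{"angular":[0,0,0],"xyz":[0,0,0],"claw":8.76}])

```text
t: 23.55
eef_pos: [0.5371, -0.0939, 0.09]
ee_rot: [3.141, -0.0, -1.374]
force: [0.3, -0.0, 0.0]
width: 0.0873
gripper_force: 0.0
```

servo_tool(targets=[{"angular":[0,0,0],"xyz":[0,0,0],"claw":6.6},{"angular":[0,0,0],"xyz":[0,0,0],"claw":6.3},{"angular":[0,0,0],"xyz":[0,0,0],"claw":6.0},{"angular":[0,0,0],"xyz":[0,0,0],"claw":5.5},{"angular":[0,0,0],"xyz":[0,0,0],"claw":5.5},{"angular":[0,0,0],"xyz":[0,0,0],"claw":5.5}], force=45)

```text
t: 24.15
eef_pos: [0.5374, -0.0936, 0.091]
ee_rot: [-3.141, -0.0, -1.374]
force: [-2.2, 0.8, 5.2]
width: 0.0596
gripper_force: 44.9
```

servo_tool(targets=[{"angular":[0,0,0],"xyz":[0,0,-0.3],"claw":5.5},{"angular":[0,0,0],"xyz":[0,0,-0.8],"claw":5.5},{"angular":[0,0,0],"xyz":[0,0,-1.3],"claw":5.5},{"angular":[0,0,0],"xyz":[0,0,-1.8],"claw":5.5},{"angular":[0,0,0],"xyz":[0,0,-2],"claw":5.5},{"angular":[0,0,0],"xyz":[0,0,-2],"claw":5.5},{"angular":[0,0,0],"xyz":[0,0,-2],"claw":5.5},{"angular":[0,0,0],"xyz":[0,0,-2],"claw":5.5},{"angular":[0,0,0],"xyz":[0,0,-2],"claw":5.5},{"angular":[0,0,0],"xyz":[0,0,-2],"claw":5.5},{"angular":[0,0,0],"xyz":[0,0,-2],"claw":5.5},{"angular":[0,0,0],"xyz":[0,0,-1.8],"claw":5.5},{"angular":[0,0,0],"xyz":[0,0,-1.3],"claw":5.5},{"angular":[0,0,0],"xyz":[0,0,-0.7],"claw":5.5},{"angular":[0,0,0],"xyz":[0,0,0],"claw":5.5},{"angular":[0,0,0],"xyz":[0,0,0],"claw":5.5}])

```text
t: 25.75
eef_pos: [0.5369, -0.0935, 0.3097]
ee_rot: [3.141, 0.0, -1.374]
force: [0.4, -1.1, -4.5]
width: 0.0599
gripper_force: 44.9
```

servo_tool(targets=[{"angular":[1,0,0],"xyz":[0,0,0],"claw":5.5},{"angular":[2,0,0],"xyz":[0,0,0],"claw":5.5},{"angular":[3,0,0],"xyz":[0,0,0],"claw":5.5},{"angular":[3,0,0],"xyz":[0,0,0],"claw":5.5},{"angular":[3,0,0],"xyz":[0,0,0],"claw":5.5},{"angular":[3,0,0],"xyz":[0,0,0],"claw":5.5},{"angular":[3,0,0],"xyz":[0,0,0],"claw":5.5},{"angular":[3,0,0],"xyz":[0,0,0],"claw":5.5}])

```text
t: 26.55
eef_pos: [0.5364, -0.0937, 0.3095]
ee_rot: [-2.774, 0.0, -1.374]
force: [-0.3, -0.5, -4.7]
width: 0.0599
gripper_force: 44.9
```

```bash
python3 - <<'E'
from h import *
s=st();print(s['q'].round(3))
E
```

```text
26.55 [ 0.5364 -0.0937  0.3095] [-1.5896e+02  1.0000e-02 -7.8740e+01] F [-0.31 -0.51 -4.65] w 0.0599 g 44.86565172672272
[ 0.184 -0.09  -0.431 -0.006 -0.863  0.016]
```

servo_tool(targets=[{"angular":[3,0,0],"xyz":[0,0,0],"claw":5.5},{"angular":[3,0,0],"xyz":[0,0,0],"claw":5.5},{"angular":[3,0,0],"xyz":[0,0,0],"claw":5.5},{"angular":[3,0,0],"xyz":[0,0,0],"claw":5.5},{"angular":[3,0,0],"xyz":[0,0,0],"claw":5.5},{"angular":[3,0,0],"xyz":[0,0,0],"claw":5.5},{"angular":[3,0,0],"xyz":[0,0,0],"claw":5.5},{"angular":[2,0,0],"xyz":[0,0,0],"claw":5.5},{"angular":[1,0,0],"xyz":[0,0,0],"claw":5.5},{"angular":[0,0,0],"xyz":[0,0,0],"claw":5.5},{"angular":[0,0,0],"xyz":[0,0,0],"claw":5.5}])

```text
t: 27.65
eef_pos: [0.5372, -0.0937, 0.3103]
ee_rot: [-2.357, -0.0, -1.374]
force: [0.1, -0.2, -3.8]
width: 0.0602
gripper_force: 44.9
```

```bash
python3 - <<'E'
from h import *
from station import viewer
s=st();print(s['q'].round(3))
f=viewer.grab_frame('scene');cv2.imwrite('pics/s5.png',cv2.resize(f['color'][60:260,170:370],None,fx=2.5,fy=2.5))
E
```

```text
27.65 [ 0.5372 -0.0937  0.3103] [-1.3506e+02 -1.0000e-02 -7.8720e+01] F [ 0.09 -0.22 -3.82] w 0.0602 g 44.86719846725464
[ 0.177 -0.247 -0.722 -0.046 -0.312  0.058]
```

servo_tool(targets=[{"angular":[0,0,0],"xyz":[0,0,0],"claw":5.5},{"angular":[0,0,0],"xyz":[0,0,0],"claw":5.5},{"angular":[0,0,0],"xyz":[0,0,0],"claw":5.5},{"angular":[0,0,0],"xyz":[0,0,0],"claw":5.5},{"angular":[0,0,0],"xyz":[0,0,0],"claw":5.5},{"angular":[0,0,0],"xyz":[0,0,0],"claw":5.5},{"angular":[0,0,0],"xyz":[0,0,0],"claw":5.5},{"angular":[0,0,0],"xyz":[0,0,0],"claw":5.5}])

```text
t: 28.5
eef_pos: [0.5373, -0.0936, 0.3105]
ee_rot: [-2.356, -0.0, -1.374]
force: [0.7, -0.0, -4.9]
width: 0.0601
gripper_force: 44.9
```

View pics/s5.png

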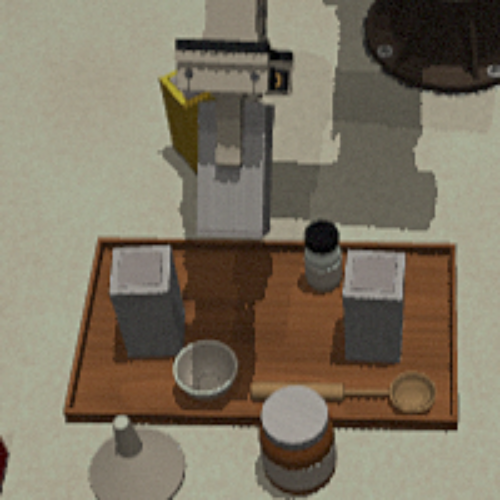

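The crop shows the tin held in line with the tool at (235,160), tipped 45° with no slip, and the other two standing. I'm levelling it.

servo_tool(targets=[{"angular":[-1,0,0],"xyz":[0,0,0],"claw":5.5},{"angular":[-2,0,0],"xyz":[0,0,0],"claw":5.5},{"angular":[-3,0,0],"xyz":[0,0,0],"claw":5.5},{"angular":[-3,0,0],"xyz":[0,0,0],"claw":5.5},{"angular":[-3,0,0],"xyz":[0,0,0],"claw":5.5},{"angular":[-3,0,0],"xyz":[0,0,0],"claw":5.5},{"angular":[-3,0,0],"xyz":[0,0,0],"claw":5.5},{"angular":[-3,0,0],"xyz":[0,0,0],"claw":5.5},{"angular":[-3,0,0],"xyz":[0,0,0],"claw":5.5},{"angular":[-3,0,0],"xyz":[0,0,0],"claw":5.5},{"angular":[-3,0,0],"xyz":[0,0,0],"claw":5.5},{"angular":[-3,0,0],"xyz":[0,0,0],"claw":5.5},{"angular":[-3,0,0],"xyz":[0,0,0],"claw":5.5},{"angular":[-3,0,0],"xyz":[0,0,0],"claw":5.5},{"angular":[-3,0,0],"xyz":[0,0,0],"claw":5.5},{"angular":[-2,0,0],"xyz":[0,0,0],"claw":5.5},{"angular":[-1,0,0],"xyz":[0,0,0],"claw":5.5},{"angular":[0,0,0],"xyz":[0,0,0],"claw":5.5},{"angular":[0,0,0],"xyz":[0,0,0],"claw":5.5},{"angular":[0,0,0],"xyz":[0,0,0],"claw":5.5}])

```text
t: 30.5
eef_pos: [0.5371, -0.0937, 0.3107]
ee_rot: [-3.14, -0.0, -1.374]
force: [-0.3, -0.8, -4.5]
width: 0.0602
gripper_force: 44.9
```

```bash
python3 - <<'E'
from h import *
from station import viewer
s=st()
f=viewer.grab_frame('scene');cv2.imwrite('pics/s6.png',cv2.resize(f['color'][60:260,170:370],None,fx=2.5,fy=2.5))
E
```

```text
30.5 [ 0.5371 -0.0937  0.3107] [-179.93   -0.    -78.74] F [-0.28 -0.78 -4.47] w 0.0602 g 44.8666512966156
```

View pics/s6.png

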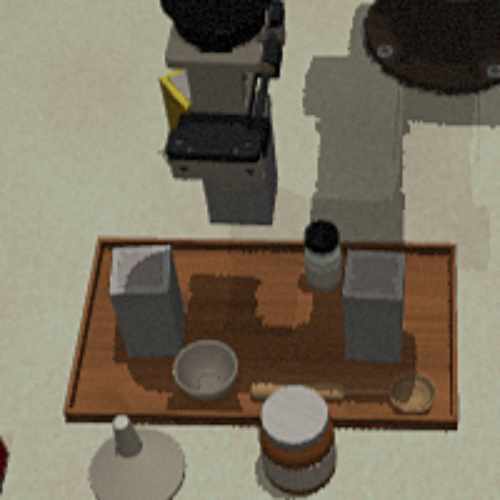

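The tin is level in the gripper at (240,195), with its foot about 0.2 m above the tray. The others stand in place at (145,300) and (375,305). I'm handing in.

```bash
python3 -c "
from station import order
print(order.job_done())"
```

```text
the job is handed in; nothing more can be done
None
```

The middle tin is the heaviest, at about 4.7 N against 2.3 N (left) and 1.9 N (right); I tipped it 45° and levelled it, it is held about 0.2 m above the tray with the other two standing in their places, and the job is handed in.

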